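# Set and lock the griddle's pull-to-lock heat knob

## Task

Turn the griddle's black heat knob until its white pointer stands in the red band, feel there for the catch, then pull the knob straight up until it is fully out and locked, and let go. Pull gently: outside the catch the knob must not be forced. Leave the mug, the bowl and the spatula where they are.

Things in the scene. Friction and masses are not known exactly. Their poses are not given: they have to be found in the camera images.
- griddle: White tabletop griddle, fixed, 400 x 340 mm: a grey control console (110 mm deep, 70 mm high) along its robot-side edge, a black baking plate (61 mm high, rim 69 mm) behind it. Origin: on the table under the knob's axis; x points from the console over the plate, z up.
- control: The black knob with its shaft; origin fixed on the table under the knob's vertical axis, same yaw as the griddle. Round skirt, diameter 54 mm, 8 mm thick, underside 73.5 mm above the table when pushed in; on it a grip bar 42 mm long, 14 mm wide, rising 32 mm above the skirt. A green sleeve (36 mm across) shows under the skirt when the knob is out.
- knob_top (a point): Centre of the top face of the knob's grip bar, on the turning axis, 113.5 mm above the table when pushed in. The bar's length runs along the point's x, its 14 mm width along y; grip it across the width, from above. A white line on bar and skirt points along -x.
- pointer (a point): The outer end of the white pointer line, at the edge of the knob's skirt, 27 mm from the axis.
- dial: Flat aluminium ring round the knob, clamped on the console (diameter 82 mm, 3 mm thick), with the sprung catch hidden under it. Origin on the knob's axis, 70 mm above the table; its -x points to the middle of the red band.
- mark (a point): Middle of the red band's inner edge, 29 mm from the knob's axis, on the ring, 73 mm above the table. The band spans 0.35 rad (20 degrees) either side of its white middle line. The catch, a slot hidden under the ring, lies anywhere within the band, elsewhere each time; it accepts the knob within 0.03 rad either side.
- knob (a joint): Turn of the knob, rad, growing clockwise seen from above; 0 when the pointer looks along the griddle's -x. Range -1.2 to 1.2; stays where left (friction about 0.05 N m). At the start the pointer is 0.55 to 1.05 rad anticlockwise of the band's middle, so turn clockwise.
- pull (a joint): How far the knob is pulled up, m; 0 pushed in; about 3 N friction, stays where left. Away from the catch a sprung plate stops it after 2 mm: pulling on costs 2 N per mm more and 12 N on it is too much. At the catch this force vanishes and the knob rises freely to a soft stop (same spring) at 14 mm; it then cannot be turned. Locked: more than 9 mm.
- mug: Blue mug, 76 mm wide, 85 mm tall, loose on the table beside the console. Origin at the middle of its underside.
- bowl: White bowl, 110 mm wide, 50 mm tall, loose on the table beside the console. Origin at the middle of its underside.
- spatula: Spatula with blue handle, 240 mm long, 65 mm wide, lying across the griddle's plate near the console, its highest point 81 mm above the table. Origin under its middle; x runs from handle to blade.

How it is judged:
On the way:
1. the pointer stands in the red band while the knob is still in (less than 8 mm up) (horizontal distance between pointer and mark below 0.0125 m and value of joint pull below 0.008 m), for 0.1 s.
At the end, for the whole second after the job is handed in: The knob stands at rest more than 9 mm out, its pointer in the red band (pointer end within 12.5 mm of the band's middle), pressing on the catch with under 5 N (value of joint pull above 0.009 m and horizontal distance between pointer and mark below 0.0125 m and velocity of joint pull below 0.005 m/s and contact force between control and dial below 5 N); the robot touches nothing.
It fails at once if the knob is forced against its catch or stop with more than 12 N (contact force between control and dial above 12 N).
It fails at once if the mug, bowl or spatula is shifted more than 20 mm (distance of any of mug, bowl, spatula from where it was at the start of the episode above 0.02 m).
It also fails if it takes over 58 s, if anything falls off the work surface, if the arm or the gripper's body presses on something with over 40 N, if the wrist force passes 120 N, or if a joint passes its speed limit or range.

## Robot

A 6-joint arm with a two-finger parallel gripper is mounted at the origin on the work surface. World frame = base frame: x ahead of the robot, y to its left, z up, the work surface at z = 0. Lengths are in m, angles in rad, forces in N, time in s.
With the tool pointing down it reaches from about 0.375 to 0.9 m from the base axis. Payload 3.1 kg.
Tool frame: the origin (TCP) lies between the finger pads; the fingertips stand 22 mm ahead of it and the grasp point (between the pads) lies 3 mm ahead of it (r.tips_ahead is the distance from the TCP to the fingertips, in m); z points along the fingers, y is the direction in which the jaws open and shut (so a half turn about z gives the same grasp; the last joint's range is limited). The gripper opens to 87 mm and grips with 3 to 60 N. Pads are 19 mm wide; open, the fingers measure 117 mm over their backs; the gripper's body (75 mm by 190 mm) begins 51 mm behind the grasp point.
Start: joints at [0.988, 0.527, 1.433, -0, 1.181, -0.178], TCP at [0.246, 0.574, 0.245] pointing down, gripper open.
Joint ranges: [-3.08, 3.08], [-0.75, 2.2], [0.22, 2.44], [-1.43, 4.57], [0, 2.65], [-2.85, 2.85]. Speed limits (rad/s): [2.79, 2.79, 3.14, 3.14, 3.14, 3.14].

## Interface

Orientations are given as a unit quaternion [x, y, z, w].
In Python, from cell import r gives the robot as it stands. The module is installed in compiled form; this text tells all that it offers. Calls block until the motion is done:
- r.move_to(position, orientation): joint-space move of the TCP to a pose.
- r.move_linear(position, ori=None, max_speed=0.15): straight line of the TCP; ori=None keeps the orientation; max_speed is the mean speed in m/s.
- r.set_joints(angles): joint-space move.
- r.set_gripper(opening): finger opening in m; the grip force is fixed at half the most; returns when the fingers have stopped.
- r.hold(seconds).
- r.inverse_kinematics(position, orientation): joint angles nearest the present ones, or None.
- r.camera(name): name is "scene" or "top" or "wrist"; returns the picture (480x640x3 uint8, red, green, blue); there is no depth.
- r.camera_model(name): a dict with "intrinsics" (3x3 intrinsics, pixels), "xyz" and "orientation" of the camera in the world; the wrist camera has in their place "T_tool_cam" (4x4, takes a point from camera to tool coordinates, whose origin is the TCP and whose axes are the flange's). Camera axes: x right, y up, looking along -z (the intrinsics and any distortion apply to the point x, -y, -z); pixel columns grow to the right and rows downward; lengths in m; the calibration is good to about 2 mm. A picture is of the moment at which its call begins: read the wrist's pose just before it. camera_model takes no time and is no camera call.
A pose or a line that the arm cannot do raises r.MotionError and nothing moves.
- r.sign_off(): hands the job in, once; it reports no verdict.
Readings, each from a call of its own:
- r.get_clock(): time.
- r.get_q(): joint angles.
- r.get_qd(): joint speeds.
- r.get_joint_torque(): joint torques, N m.
- r.get_tcp_pos(): TCP position.
- r.get_orientation(): TCP orientation.
- r.get_wrist_force(): force on the tool from outside, world axes, zero at the start.
- r.get_ft_torque(): the same for the moment, N m.
- r.get_width(): finger opening in m.
Only numpy, scipy, OpenCV 4.12 (cv2) and the standard library are available. Lean on these libraries where they do the work, as an engineer would, in place of code of your own. Each camera call takes 0.05 s, during which the arm holds its last target.

## Working session

There is one attempt and no reset: what is moved stays moved. The work goes in short steps, each a Python script; the robot and the scene stay as the last script left them, time stands still between calls to the robot, and variables do not carry over. Pictures are saved under pics/ and viewed, and the job is handed in when it is done.

```bash
mkdir -p pics; ls; python3 - <<'E'
from cell import r
import cv2,json
print(r.get_clock(),r.get_q(),r.get_tcp_pos(),r.get_orientation(),r.get_width(),r.tips_ahead)
for n in ["scene","top","wrist"]:
    print(n,r.camera_model(n))
    cv2.imwrite(f"pics/{n}0.png",r.camera(n)[:,:,::-1])
E
```

```text
pics
0.0 [ 9.87508817e-01  5.28472326e-01  1.43390299e+00 -1.17706734e-05
  1.18136075e+00 -1.78469252e-01] [0.24573601 0.57392666 0.24356756] [ 2.01027548e-01  9.79585002e-01 -9.96930553e-04 -3.93340113e-04] 0.0869869291425221 0.022
scene {'intrinsics': array([[518.03496554,   0.        , 312.16030409],
       [  0.        , 518.03496554, 246.83234888],
       [  0.        ,   0.        ,   1.        ]]), 'xyz': array([1.13733814, 0.68316924, 0.9218519 ]), 'orientation': array([0.14600514, 0.37194302, 0.85275819, 0.33636937])}
top {'intrinsics': array([[508.46348493,   0.        , 312.81924134],
       [  0.        , 508.46348493, 240.87710308],
       [  0.        ,   0.        ,   1.        ]]), 'xyz': array([0.37994581, 0.03327901, 1.15727516]), 'orientation': array([-0.0637963 ,  0.05475783,  0.70833277, -0.70085398])}
wrist {'intrinsics': array([[399.43283431,   0.        , 320.97192123],
       [  0.        , 399.43283431, 243.56220786],
       [  0.        ,   0.        ,   1.        ]]), 'T_tool_cam': array([[-5.45366360e-04,  9.58503126e-01,  2.85081497e-01,
         7.85216431e-02],
       [ 9.99999803e-01,  6.11464443e-04, -1.42851529e-04,
         7.05213017e-04],
       [-3.11240836e-04,  2.85081363e-01, -9.58503271e-01,
        -1.39722162e-01],
       [ 0.00000000e+00,  0.00000000e+00,  0.00000000e+00,
         1.00000000e+00]])}
```

View pics/top0.png

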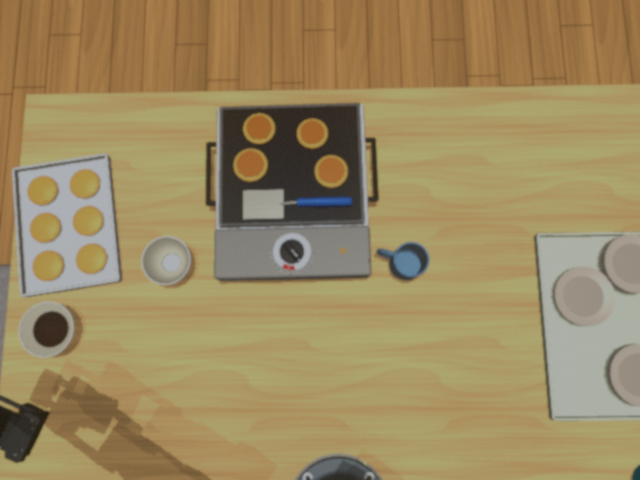

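View pics/scene0.png

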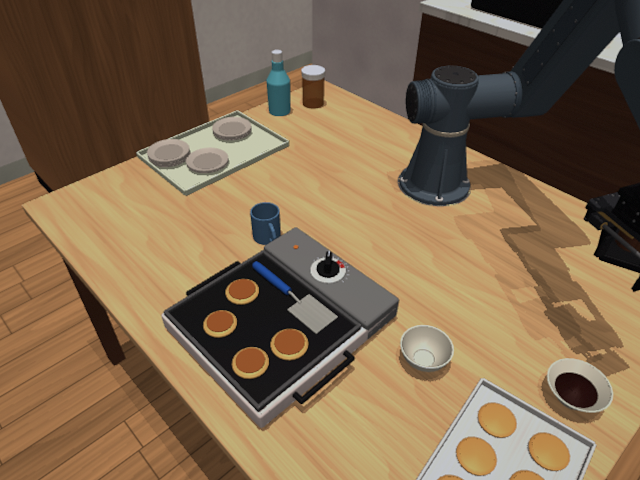

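View pics/wrist0.png

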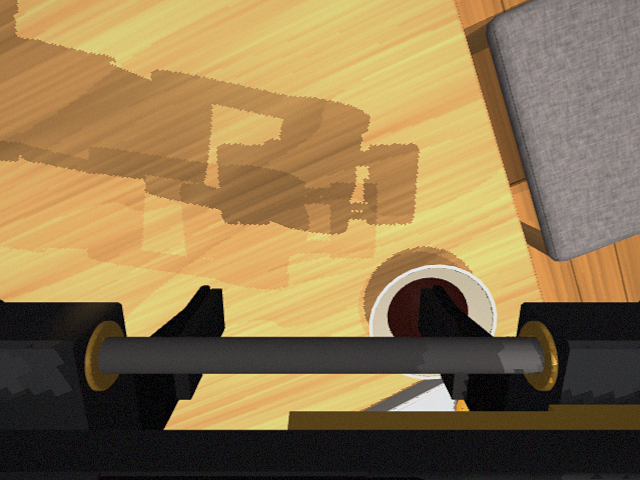

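The top view shows the knob at about (291,251), the white dial ring around it and the red band at about (289,267). The bowl is at (167,261), the mug at (408,261) and the spatula at about (300,203). I'll zoom in and locate the ring centre by casting a ray.

```bash
cat > h.py <<'E'
import numpy as np,cv2
from scipy.spatial.transform import Rotation as R
def cam(r,name,pose=None):
    m=r.camera_model(name);K=m["intrinsics"]
    if name=="wrist":
        p,q=pose;T=np.eye(4);T[:3,:3]=R.from_quat(q).as_matrix();T[:3,3]=p
        T=T@m["T_tool_cam"];return K,T[:3,:3],T[:3,3]
    return K,R.from_quat(m["orientation"]).as_matrix(),np.array(m["xyz"])
def ray(C,uv,z):
    K,Rm,t=C;uv=np.atleast_2d(np.array(uv,float))
    d=np.c_[(uv[:,0]-K[0,2])/K[0,0],-(uv[:,1]-K[1,2])/K[1,1],-np.ones(len(uv))]@Rm.T
    return t+d*((z-t[2])/d[:,2])[:,None]
def proj(C,P):
    K,Rm,t=C;p=(np.atleast_2d(P)-t)@Rm
    return np.c_[K[0,2]+K[0,0]*p[:,0]/-p[:,2],K[1,2]+K[1,1]*-p[:,1]/-p[:,2]]
def down(yaw): # tool z down, tool x at world yaw
    return (R.from_euler('z',yaw)*R.from_euler('x',np.pi)).as_quat()
E
python3 - <<'E'
from cell import r
from h import *
C=cam(r,"top")
print("knob axis ~",ray(C,[[291.5,251.5]],.073))
print("red",ray(C,[[289,267]],.073))
print("console corners",ray(C,[[215,228],[370,228],[370,278],[215,278]],.07))
print("bowl,mug",ray(C,[[167,261]],.05),ray(C,[[408,261]],.085))
im=cv2.imread("pics/top0.png");a=cv2.resize(im[215:290,205:380],None,fx=4.5,fy=4.5,interpolation=cv2.INTER_CUBIC)
cv2.imwrite("pics/topz.png",a)
im=cv2.imread("pics/scene0.png");a=cv2.resize(im[230:310,270:390],None,fx=6,fy=6,interpolation=cv2.INTER_CUBIC)
cv2.imwrite("pics/scenez.png",a)
E
```

```text
knob axis ~ [[0.54106829 0.09251154 0.073     ]]
red [[0.50751482 0.0979619  0.073     ]]
console corners [[ 0.5953123   0.25973994  0.07      ]
 [ 0.5912109  -0.07829027  0.07      ]
 [ 0.48228765 -0.07521547  0.07      ]
 [ 0.48586696  0.25725107  0.07      ]]
bowl,mug [[0.52648647 0.36824473 0.05      ]] [[ 0.51609777 -0.15515416  0.085     ]]
```

View pics/topz.png

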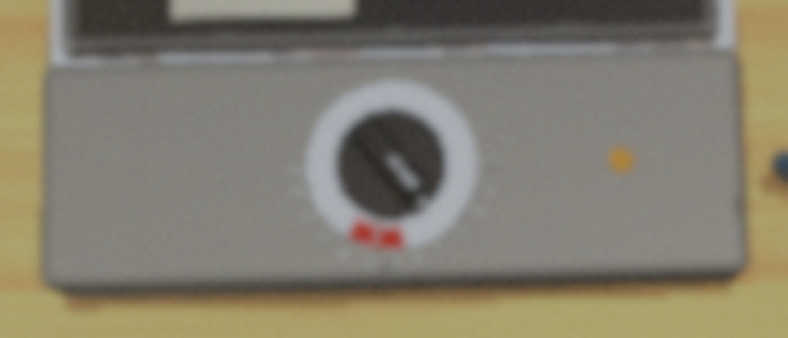

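The knob axis is at about (0.541, 0.093), and the measured console comes out 110 x 338 mm, which agrees with the given size. The pointer is at the lower right and the band just left of straight down, so clockwise is consistent. Next I'll take a close wrist view.

```bash
python3 - <<'E'
from cell import r
from h import *
k=np.array([.541,.0925,.073]);q=down(.67)
C=cam(r,"wrist",(np.array([0,0,.25]),q))
o=ray(C,[[321,170]],.073)[0]
p=np.array([k[0]-o[0],k[1]-o[1],.25])
print(p,np.hypot(*p[:2]),r.inverse_kinematics(p,q))
r.move_to(p,q)
r.hold(.2)
print(r.get_clock(),r.get_tcp_pos(),r.get_orientation(),r.get_wrist_force(),r.get_ft_torque())
pose=(r.get_tcp_pos(),r.get_orientation())
np.savez("w1.npz",p=pose[0],q=pose[1])
cv2.imwrite("pics/wrist1.png",r.camera("wrist")[:,:,::-1])
E
```

```text
[0.50560818 0.06549043 0.25      ] 0.5098319570338037 [-9.06657377e-02  3.65992391e-01  1.71129819e+00 -4.44089210e-16
  1.06430207e+00  8.10130589e-01]
2.4083 [0.50556354 0.06617898 0.2499809 ] [ 9.44186796e-01  3.29410525e-01 -3.24197391e-06 -3.35369820e-05] [ 0.13998733 -0.08167108  0.21597986] [-0.1290964   0.11640972  0.03278084]
```

View pics/wrist1.png

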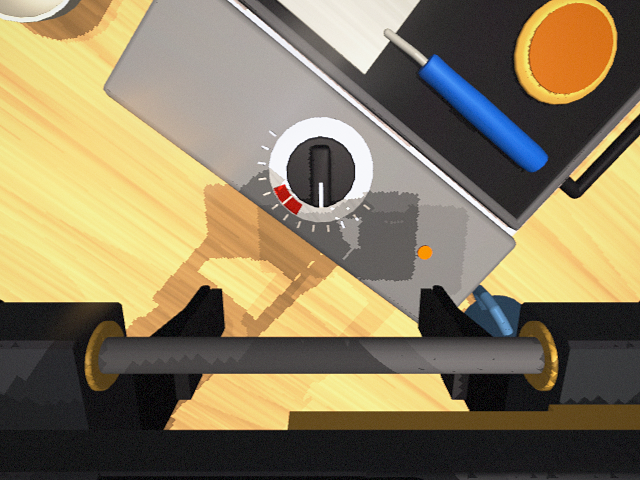

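The wrist view shows the ring at about (321,170). The pointer runs straight down from (321,183) to (320,207), so it lies along tool x. The red band is at about (287,200). I'll measure all three with masks.

```bash
cat > meas.py <<'E'
from h import *
def measure(im,C,c0=None,zoom=None):
    hsv=cv2.cvtColor(im,cv2.COLOR_BGR2HSV)
    red=((hsv[...,0]<8)|(hsv[...,0]>172))&(hsv[...,1]>170)&(hsv[...,2]>90)
    red[:130]=0;red[260:]=0;red[:,:230]=0;red[:,420:]=0
    v,u=np.nonzero(red);P=ray(C,np.c_[u,v],.073)
    return P,red
E
python3 - <<'E'
from cell import r
from meas import *
d=np.load("w1.npz");C=cam(r,"wrist",(d['p'],d['q']))
im=cv2.imread("pics/wrist1.png");hsv=cv2.cvtColor(im,cv2.COLOR_BGR2HSV)
P,red=measure(im,C);print("red n",len(P),P.mean(0))
# bright ring outer points (unshaded part), black skirt
g=im.astype(int)
# skirt disk: dark mask in window
dark=(im.max(2)<75).astype(np.uint8);w=np.zeros_like(dark);w[130:215,280:362]=1;dark*=w
n,l,s,c=cv2.connectedComponentsWithStats(dark);i=1+s[1:,4].argmax();print(s[i],c[i])
m=(l==i).astype(np.uint8)
cnt=max(cv2.findContours(m,0,1)[0],key=len)
Q=ray(C,cnt[:,0,:],.0815)
# algebraic circle fit
def circ(Q):
    Q=Q[:,:2]
    for _ in range(4):
        A=np.c_[2*Q,np.ones(len(Q))];x=np.linalg.lstsq(A,(Q**2).sum(1),rcond=None)[0]
        rad=np.sqrt(x[2]+x[:2]@x[:2]);e=np.hypot(*(Q-x[:2]).T)-rad
        Q=Q[abs(e)<2*e.std()+1e-4]
    return x[:2],rad,e.std(),len(Q)
print("skirt",circ(Q))
wh=((hsv[...,1]<40)&(hsv[...,2]>215)).astype(np.uint8)
ww=np.zeros_like(wh);ww[110:200,262:380]=1;wh*=ww
n,l,s,c=cv2.connectedComponentsWithStats(wh);i=1+s[1:,4].argmax();print(s[i])
cnt=max(cv2.findContours((l==i).astype(np.uint8),0,1)[0],key=len)[:,0,:]
Q=ray(C,cnt,.073);c0=circ(ray(C,[[321,170]],.073)+0*Q+0)[0] if 0 else ray(C,[[321,170]],.073)[0,:2]
rr=np.hypot(*(Q[:,:2]-c0).T);print("ring outer",circ(Q[rr>.036]));print("ring inner", (rr<.036).sum())
a=cv2.resize(im[110:235,255:390],None,fx=5,fy=4.8*125/125,interpolation=cv2.INTER_CUBIC);cv2.imwrite("pics/w1z.png",a)
E
```

```text
red n 315 [0.50587855 0.1013738  0.073     ]
[ 287  137   68   70 3126] [320.19769674 173.76743442]
skirt (array([0.53967962, 0.09443366]), np.float64(0.02584704625942588), np.float64(0.0003617288574563718), 191)
[ 269  117  104   83 3270]
ring outer (array([0.53988649, 0.0943683 ]), np.float64(0.04019480832415364), np.float64(0.00035209051440101657), 191)
ring inner 177
```

View pics/w1z.png

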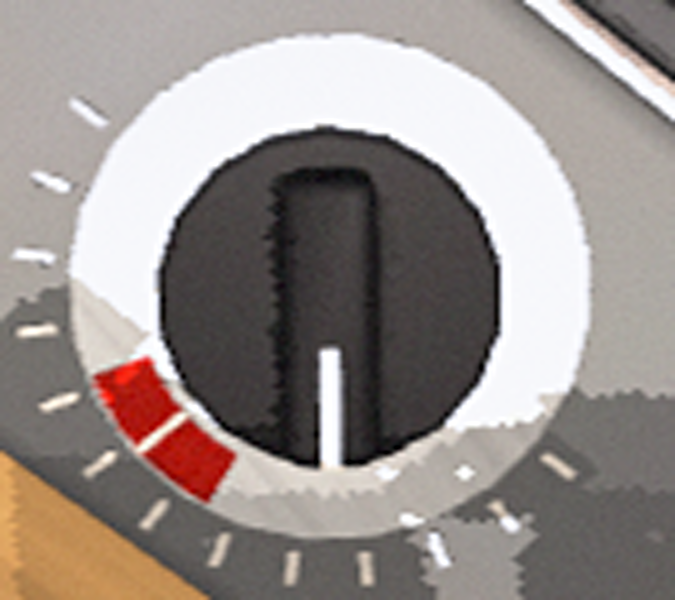

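```bash
python3 - <<'E'
from cell import r
from meas import *
d=np.load("w1.npz");C=cam(r,"wrist",(d['p'],d['q']))
im=cv2.imread("pics/wrist1.png")
c=np.array([.5398,.0944])
tip=ray(C,[[320.8,206.9]],.0815)[0];P,_=measure(im,C);rm=P.mean(0)
print("bar top-edge px mid @.1135",ray(C,[[321,146.5]],.1135)," pointer r",np.hypot(*(tip[:2]-c)))
py=np.arctan2(*(tip[:2]-c)[::-1])%(2*np.pi);by=np.arctan2(*(rm[:2]-c)[::-1])%(2*np.pi)
print("pointer yaw",py,"band yaw",by,"turn cw",py-by,"band edges",np.sort(np.arctan2(P[:,1]-c[1],P[:,0]-c[0])%(2*np.pi))[[0,-1]]-by)
yaw=py-np.pi;q=down(yaw)
f0=np.array(r.get_wrist_force())
r.set_gripper(.04);print(r.get_clock())
r.move_to(np.r_[c,.15],q)
r.hold(.1);print(r.get_clock(),r.get_tcp_pos(),r.get_q(),r.get_wrist_force(),r.get_ft_torque())
cv2.imwrite("pics/wrist2.png",r.camera("wrist")[:,:,::-1])
cv2.imwrite("pics/scene2.png",cv2.resize(r.camera("scene")[200:320,250:410][:,:,::-1],None,fx=4.5,fy=4.5))
E
```

```text
bar top-edge px mid @.1135 [[0.55609419 0.10699059 0.1135    ]]  pointer r 0.027024802871200366
pointer yaw 3.8171110825337644 band yaw 2.9388310365123824 turn cw 0.878280046021382 band edges [-0.35175274  0.35014644]
3.4833
4.1 [0.54051786 0.09409281 0.15161724] [-3.12855345e-02  5.54493845e-01  1.71370424e+00 -2.10333397e-04
  8.70729835e-01  8.64243620e-01] [0.14644838 0.76689389 0.00426989] [-0.08623442  0.14228832  0.00445215]
```

View pics/wrist2.png

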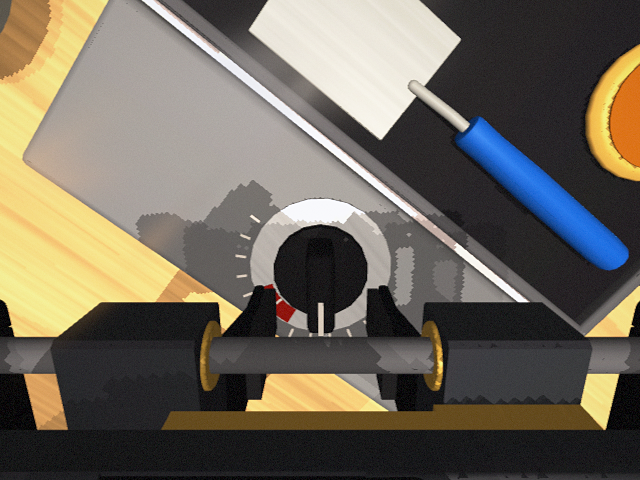

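View pics/scene2.png

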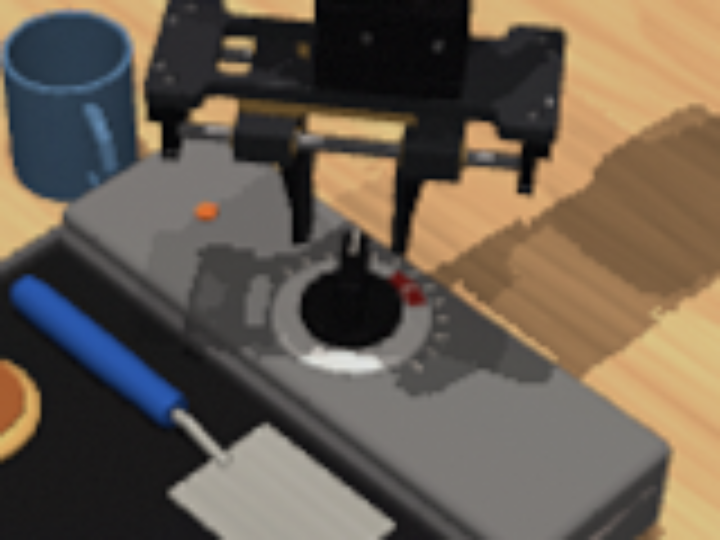

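The wrist view shows the jaws (tips at about (263,290) and (380,290)) straddling the bar and centred on it. The pointer radius of 27.02 mm, the band edges at ±0.35 rad and the turn of 0.878 rad all agree with the description. I'll descend and grip.

```bash
cat >> h.py <<'E'
def wf(r,n=5):
    o=[]
    for _ in range(n):
        r.hold(.02);o.append(np.r_[r.get_wrist_force(),r.get_ft_torque()])
    return np.mean(o,0),np.std(o,0)
E
python3 - <<'E'
from cell import r
from h import *
np.set_printoptions(precision=4,suppress=True)
print(wf(r))
r.move_linear([.5398,.0944,.108],max_speed=.1)
r.hold(.1);print(r.get_clock(),r.get_tcp_pos(),wf(r))
r.set_gripper(0.0)
r.hold(.1);print(r.get_clock(),r.get_tcp_pos(),r.get_width(),wf(r))
t=r.get_clock();q=r.get_q();q[5]+=.1;r.set_joints(q);print("turn time",r.get_clock()-t)
r.hold(.05);print(r.get_tcp_pos(),R.from_quat(r.get_orientation()).as_matrix()[:,0],wf(r))
E
```

```text
(array([-0.0844,  0.257 ,  0.353 , -0.0821,  0.1357,  0.0042]), array([0.4782, 0.2043, 0.4645, 0.0183, 0.0216, 0.0208]))
4.95 [0.5404 0.0944 0.1086] (array([ 0.0241,  0.155 ,  0.3534, -0.1028,  0.1045,  0.0117]), array([0.6835, 0.3205, 0.6417, 0.0204, 0.0213, 0.0128]))
5.7167 [0.54   0.0942 0.1081] 0.013896254931745693 (array([ 0.2824, -2.0535,  0.7514, -0.3711,  0.0637,  0.0509]), array([0.2485, 0.323 , 0.4435, 0.0288, 0.0337, 0.0318]))
turn time 0.25
[0.5401 0.0941 0.1081] [0.8377 0.5461 0.0002] (array([ 0.7914, -1.4905,  0.4489, -0.3381,  0.069 , -0.0339]), array([0.3328, 0.3324, 0.5524, 0.0314, 0.0297, 0.0098]))
```

The grip is good: width 13.9 mm and about 2 N sideways. Next I'll turn to the near edge of the band, pull lightly by 4 mm (about 4 N on the plate), and step through the band until the force drops.

```bash
cat > search.py <<'E'
from cell import r
from h import *
np.set_printoptions(precision=3,suppress=True)
def yaw(): 
    m=R.from_quat(r.get_orientation()).as_matrix();return np.arctan2(m[1,0],m[0,0])
MID=-0.203
E
python3 - <<'E'
from search import *
q=np.array(r.get_q());q[5]+=yaw()-(MID+.34);r.set_joints(q);r.hold(.1)
b=wf(r,8)[0];p=np.array(r.get_tcp_pos());print(r.get_clock(),yaw()-MID,p,b)
np.savez("base.npz",b=b,p=p)
for dz in (.0015,.003,.004):
    r.move_linear(p+[0,0,dz],max_speed=.02);r.hold(.05)
    f=wf(r,6)[0];z=r.get_tcp_pos()[2]-p[2];print(dz,z,f-b,r.get_clock())
    if abs((f-b)[2])>9: break
E
```

```text
6.9167 0.34124541450138907 [0.54  0.094 0.108] [ 0.928 -4.181 -0.445 -0.766  0.054 -0.005]
0.0015 0.001393291316122841 [ 0.325  0.614 -2.027  0.069 -0.135  0.027] 7.3167
0.003 0.002910863846401504 [ 0.797  0.441 -4.279  0.018 -0.186  0.024] 7.7167
0.004 0.003862884744669115 [ 0.991  0.311 -6.412  0.006 -0.306 -0.   ] 8.1167
```

```bash
python3 - <<'E'
from search import *
d=np.load("base.npz");b,p=d['b'],d['p']
q0=np.array(r.get_q());j6=q0[5]
for i in range(19):
    q=q0.copy();q[5]=j6+.035*(i+1);r.set_joints(q);r.hold(.04)
    f,_=wf(r,5);f=f-b;print(i,round(yaw()-MID,3),round(r.get_tcp_pos()[2]-p[2],5),f,round(r.get_clock(),2))
    if abs(f[2])<4.3 or abs(f[2])>9.5: break
E
```

```text
0 0.305 0.00385 [ 0.839  0.215 -5.912 -0.018 -0.283 -0.027] 8.49
1 0.27 0.00383 [ 0.844  0.115 -6.233 -0.077 -0.278 -0.015] 8.87
2 0.235 0.00386 [ 0.385 -0.644 -6.71  -0.131 -0.273 -0.016] 9.24
3 0.201 0.00384 [ 0.878 -0.402 -6.066 -0.158 -0.281  0.006] 9.62
4 0.166 0.00386 [ 0.737 -0.665 -6.397 -0.192 -0.273  0.018] 9.99
5 0.131 0.00383 [ 0.962 -0.706 -6.19  -0.193 -0.27   0.016] 10.37
6 0.096 0.00385 [ 0.833 -0.761 -5.953 -0.211 -0.253 -0.007] 10.74
7 0.061 0.00386 [ 0.806 -0.869 -6.291 -0.226 -0.289 -0.015] 11.12
8 0.025 0.00424 [ 0.533 -1.157 -2.978 -0.244 -0.105 -0.04 ] 11.49
```

The force dropped from 6.2 N to 3.0 N at +0.025 rad, so this is the catch. I'll nudge toward its centre and lift in checked steps to about 12 mm, short of the stop at 14 mm.

```bash
python3 - <<'E'
from search import *
d=np.load("base.npz");b,p=d['b'],d['p']
q=np.array(r.get_q());q[5]+=.012;r.set_joints(q);r.hold(.04)
f=wf(r,6)[0]-b;print(yaw()-MID,f,r.get_clock())
for dz in (.0055,.007,.009,.0105,.012):
    if abs(f[2])>5.2: print("STOP");break
    r.move_linear(p+[0,0,dz],max_speed=.02);r.hold(.05)
    f=wf(r,6)[0]-b;print(dz,r.get_tcp_pos()[2]-p[2],f,round(r.get_clock(),2))
cv2.imwrite("pics/scene3.png",cv2.resize(r.camera("scene")[200:320,250:410][:,:,::-1],None,fx=4.5,fy=4.5))
E
```

```text
0.013780518882079568 [-0.305 -0.777 -0.425 -0.108  0.02   0.033] 11.8833
0.0055 0.005689411114932319 [-0.395 -1.165 -0.863 -0.274 -0.     0.018] 12.28
0.007 0.007128690190770184 [-0.199 -1.552 -1.32  -0.256  0.001  0.025] 12.68
0.009 0.009153747737458306 [-0.289 -1.426 -1.263 -0.262 -0.011  0.025] 13.08
0.0105 0.010603675369199567 [-0.087 -1.168 -1.273 -0.261 -0.033  0.019] 13.48
0.012 0.012111393825456757 [-0.279 -1.355 -1.689 -0.27  -0.037  0.028] 13.88
```

View pics/scene3.png

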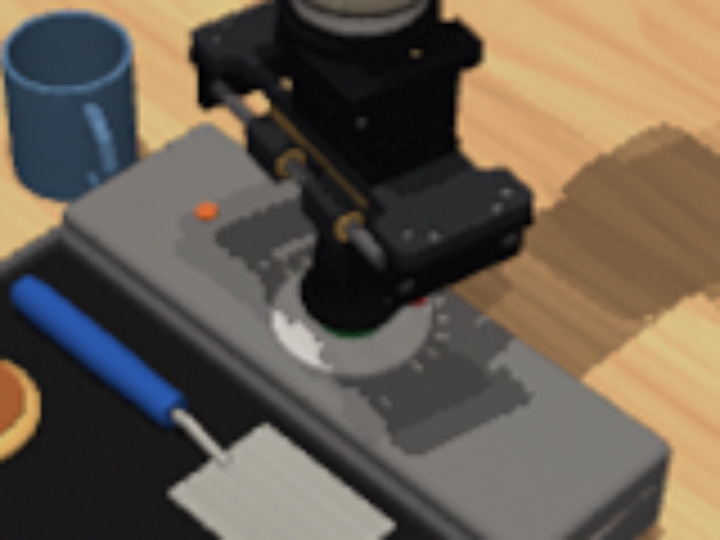

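The pull has stayed low and smooth, and the green sleeve is visible at (350,330). I'll go up to about 13.5 mm, release, back off and verify.

```bash
python3 - <<'E'
from search import *
d=np.load("base.npz");b,p=d['b'],d['p']
r.move_linear(p+[0,0,.0133],max_speed=.02);r.hold(.05)
f=wf(r,6)[0]-b;print(r.get_tcp_pos()[2]-p[2],f,r.get_width(),round(r.get_clock(),2))
r.set_gripper(.035);r.hold(.1);print(r.get_width(),wf(r)[0],r.get_clock())
x=np.array(r.get_tcp_pos());r.move_linear([x[0],x[1],.17],max_speed=.1)
# viewing pose
qv=np.array(r.get_orientation());C=cam(r,"wrist",(np.array([0,0,.25]),qv));o=ray(C,[[321,170]],.08)[0]
r.move_to(np.array([.5398-o[0],.0944-o[1],.25]),qv);r.hold(.2)
np.savez("w4.npz",p=r.get_tcp_pos(),q=r.get_orientation())
cv2.imwrite("pics/wrist4.png",r.camera("wrist")[:,:,::-1])
s=r.camera("scene")[:,:,::-1];cv2.imwrite("pics/scene4f.png",s);cv2.imwrite("pics/top4.png",r.camera("top")[:,:,::-1])
cv2.imwrite("pics/scene4.png",cv2.resize(s[220:310,270:390],None,fx=6,fy=6))
print(r.get_clock())
E
```

```text
0.013366829647176628 [-0.507 -1.398 -1.811 -0.26  -0.048  0.013] 0.013811508434544519 14.33
0.034623386642410756 [-0.077  0.006  0.207 -0.017  0.161  0.001] 15.2083
16.65
```

View pics/wrist4.png

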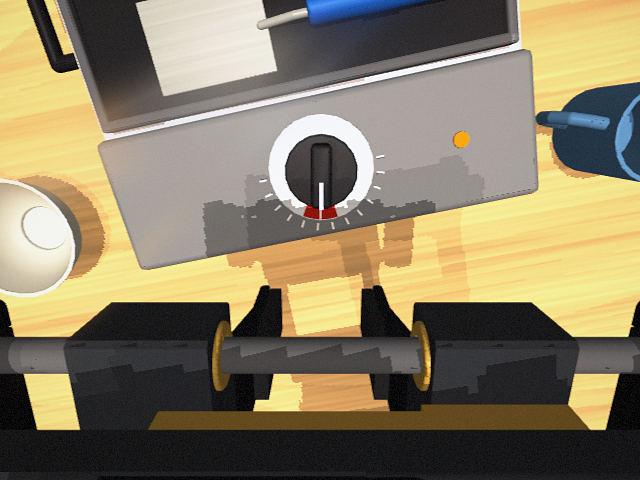

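View pics/scene4.png

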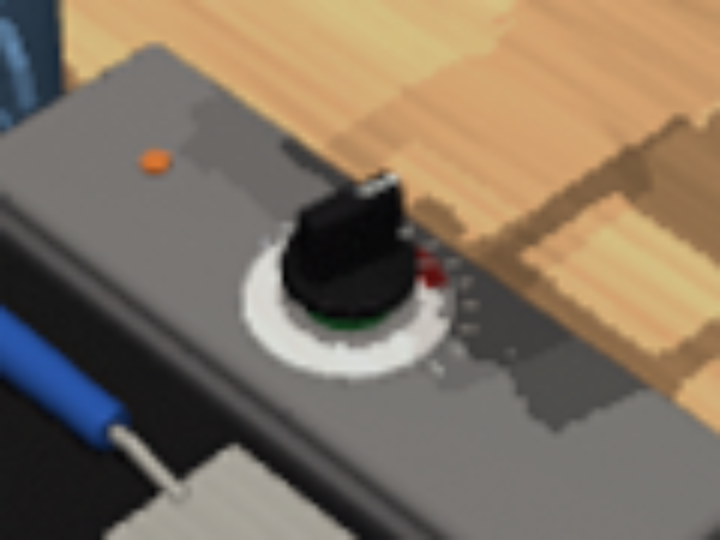

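In the wrist view the pointer, ending at about (320,219), stands in the middle of the red band. In the scene view the green sleeve shows at (350,322) and the topmost point of the bar is at about (388,172) in the zoom. I'll check the height with both cameras.

```bash
python3 - <<'E'
from search import *
d=np.load("w4.npz");q=d['q'];m=R.from_quat(q).as_matrix();u=m[:2,0]
C=cam(r,"wrist",(d['p'],q));S=cam(r,"scene");c=np.array([.5398,.0944])
for h in (0,.009,.0133):
    P=[np.r_[c+s*.021*u+t*.007*np.array([-u[1],u[0]]),.1135+h] for s in(-1,1) for t in(-1,1)]
    print(h,"scene bar-top corners zoom px",((proj(S,P)-[270,220])*6).round(0).tolist(),"wrist",proj(C,P).round(1).tolist())
    print("   skirt pointer end wrist",proj(C,np.r_[c-.027*u,.0815+h]).round(1), "far end",proj(C,np.r_[c+.027*u,.0815+h]).round(1))
im=cv2.imread("pics/wrist4.png");cv2.imwrite("pics/w4z.png",cv2.resize(im[105:230,255:390],None,fx=5,fy=4.8,interpolation=cv2.INTER_CUBIC))
a=cv2.imread("pics/top0.png").astype(int);b=cv2.imread("pics/top4.png").astype(int)
D=abs(a-b).max(2)
for n,(x,y,w,h) in dict(bowl=(140,235,54,54),mug=(375,238,56,44),spat=(238,185,120,36)).items(): print(n,(D[y:y+h,x:x+w]>50).sum())
E
```

```text
0 scene bar-top corners zoom px [[385.0, 187.0], [406.0, 209.0], [292.0, 229.0], [312.0, 251.0]] wrist [[330.6, 205.0], [310.5, 205.0], [331.0, 142.9], [310.0, 142.9]]
   skirt pointer end wrist [[320.6 204.6]] far end [[320.5 132.6]]
0.009 scene bar-top corners zoom px [[386.0, 170.0], [407.0, 192.0], [292.0, 211.0], [313.0, 233.0]] wrist [[330.9, 207.5], [310.2, 207.6], [331.4, 143.5], [309.7, 143.5]]
   skirt pointer end wrist [[320.6 206.9]] far end [[320.5 132.8]]
0.0133 scene bar-top corners zoom px [[386.0, 162.0], [407.0, 183.0], [292.0, 203.0], [313.0, 225.0]] wrist [[331.1, 208.8], [310.1, 208.8], [331.6, 143.8], [309.5, 143.8]]
   skirt pointer end wrist [[320.6 208. ]] far end [[320.5 133. ]]
bowl 0
mug 0
spat 781
```

View pics/w4z.png

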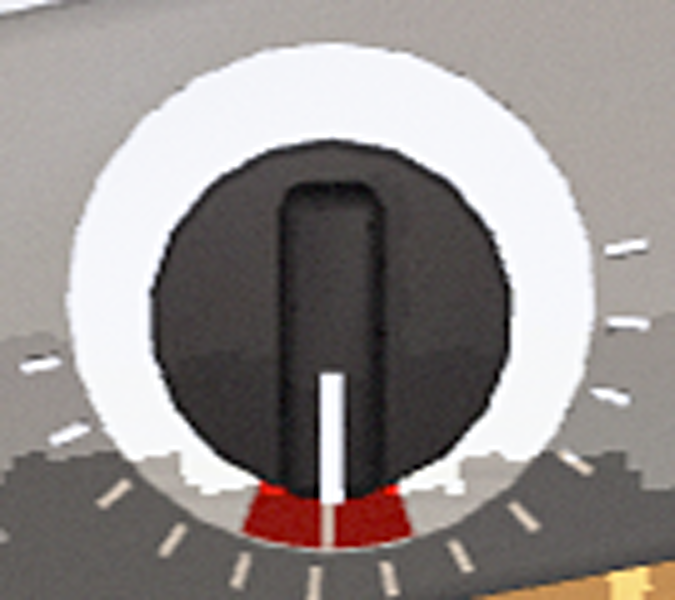

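The wrist view supports about 13 mm: the pointer tip is at row 209.2 against 208.0 predicted, and the skirt looks 6 % wider. The hand-picked scene corner falls nearer 9 mm, and the spatula region of the top image changed. I'll check both.

```bash
python3 - <<'E'
from search import *
S=cam(r,"scene");c=np.array([.5398,.0944])
# lowest visible skirt edge row along knob axis column & bar top rows, initial vs now
for f,y,hs in (("scene0",.675,(0,)),("scene4f",yaw(),(0,.009,.0133))):
    g=cv2.imread(f"pics/{f}.png")
    m=(g.max(2)<60)[235:290,310:350];
    n,l,s,ce=cv2.connectedComponentsWithStats(m.astype(np.uint8));i=1+s[1:,4].argmax()
    v,uu=np.nonzero(l==i)
    print(f,"dark blob rows",v.min()+235,v.max()+235,"cols",uu.min()+310,uu.max()+310,"n",len(v))
    th=np.linspace(0,6.28,100)
    for h in hs:
        u=np.array([np.cos(y),np.sin(y)])
        w=np.array([-u[1],u[0]])
        b=proj(S,[np.r_[c+a*.021*u+t*.007*w,.1135+h] for a in(-1,1) for t in(-1,1)])
        k=proj(S,np.c_[c[0]+.027*np.cos(th),c[1]+.027*np.sin(th),np.full(100,.0735+h)])
        print("  h",h,"pred bar top row",b[:,1].min().round(1),"skirt bottom row",k[:,1].max().round(1),"cols",k[:,0].min().round(1),k[:,0].max().round(1))
for f in("scene0","scene4f"):
    hsv=cv2.cvtColor(cv2.imread(f"pics/{f}.png"),cv2.COLOR_BGR2HSV)
    m=((abs(hsv[...,0].astype(int)-112)<10)&(hsv[...,1]>200)&(hsv[...,2]>90)).astype(np.uint8);m[:255]=0;m[310:]=0;m[:,:245]=0;m[:,310:]=0
    v,u=np.nonzero(m);print(f,"spatula handle",len(v),u.mean(),v.mean())
E
```

```text
scene0 dark blob rows 252 277 cols 317 338 n 348
  h 0 pred bar top row 249.8 skirt bottom row 277.5 cols 316.1 339.6
scene4f dark blob rows 250 274 cols 317 339 n 409
  h 0 pred bar top row 251.2 skirt bottom row 277.5 cols 316.1 339.6
  h 0.009 pred bar top row 248.3 skirt bottom row 274.7 cols 316.2 339.8
  h 0.0133 pred bar top row 246.9 skirt bottom row 273.4 cols 316.2 339.8
scene0 spatula handle 5 270.0 279.8
scene4f spatula handle 4 272.5 280.75
```

View pics/top4.png

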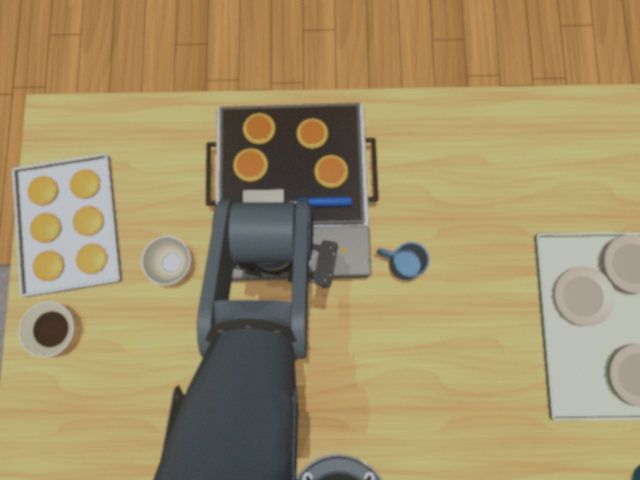

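The lift holds up: the skirt-to-ring width ratio in the wrist images went from 0.658 to 0.687, which means about 13 mm out. The top view shows the change over the spatula is only the arm hiding part of it, and the mug and bowl pixels are unchanged. I'll hand in.

```bash
python3 - <<'E'
from cell import r
print(r.get_clock(),r.get_wrist_force(),r.get_tcp_pos());r.sign_off()
E
```

```text
16.65 [-0.31915029  0.21763167  0.28693408] [0.49519919 0.10210881 0.2488645 ]
the job is handed in; nothing more can be done
```

I turned the knob clockwise into the red band, found the catch by feel, pulled the knob up about 13 mm and let go. The job was handed in at 16.65 s; it returns no verdict, so the result rests on my own checks.

**What I did:** I gripped the knob across its bar and turned it to the near edge of the band. I then pulled lightly (about 6 N at the wrist) while stepping through the band. The force fell from 6.2 N to 3.0 N about 0.025 rad short of the band's middle. I moved 0.012 rad further, lifted 13.3 mm by the robot's reading with under 2 N at the wrist, released and backed away.

**Checks that agreed:**
- **Pointer:** the last wrist picture shows it on the middle line of the red band.
- **Height:** the growth of the skirt against the ring in the wrist pictures gives about 13 mm out, and the green sleeve is visible.
- **Mug and bowl:** their pixels in the top view did not change.
- **Gripper:** it is clear of everything, with the wrist force near zero.

**Checks that were weaker or disagreed:**
- **Height from the scene camera:** it is too coarse here. Read directly, the bar's top edge suggested nearer 9 mm. Corrected for the same offset in the first picture, it lies between 9 and 13 mm.
- **Spatula:** the arm partly hid it in the last top view, and my colour check in the scene view caught too few pixels to count. The part I could see had not moved, and the gripper never went near it.
- **Pull friction:** inside the catch it measured about 1.3 to 1.8 N, lower than the 3 N stated.

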